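# Clear the paint tin and open the spray-gun case

## Robot

A 6-joint arm with a two-finger parallel gripper is mounted at the origin on the work surface. World frame = base frame: x ahead of the robot, y to its left, z up, the work surface at z = 0. Lengths are in m, angles in rad, forces in N, time in s.
With the tool pointing down it reaches from about 0.35 to 0.975 m from the base axis. Payload 7.1 kg.
Tool frame: the origin (TCP) lies midway between the tips of the shut fingers; the grasp point (between the pads) lies behind it (ctrl.pinch_z is the z of the grasp point in the tool frame, in m); z points along the fingers, y is the line along which they close (so a half turn about z gives the same grasp; the last joint's range is limited). The gripper opens to 88 mm and grips with 3 to 60 N. Pads are 20 mm wide; open, the fingers measure 115 mm over their backs; the gripper's body (75 mm by 178 mm) begins 61 mm behind the grasp point.
Start: joints at [-1.333, 0.423, 1.63, -0, 1.089, -0.019], TCP at [0.159, -0.604, 0.198] pointing down, gripper open.
Joint ranges: [-3, 3], [-0.9, 2.11], [0.09, 2.58], [-1.31, 4.45], [0.11, 2.69], [-2.54, 2.54]. Speed limits (rad/s): [2.39, 2.39, 3.01, 3.14, 3.14, 3.14].

## Interface

Orientations are given as a rotation vector (axis times angle).
In Python, from plant import ctrl, inverse_kinematics, read_camera, camera_model, ticket gives the robot as it stands. The module is installed in compiled form; this text tells all that it offers. Calls block until the motion is done:
- ctrl.move_pose(position, orientation): joint-space move of the TCP to a pose.
- ctrl.move_l(position, orientation=None, velocity=0.15, contact_N=None): straight line of the TCP; orientation=None keeps the orientation; velocity is the mean speed in m/s. With contact_N (N) it stops when the force on the tool has changed by that much, and returns True; else False.
- ctrl.move_joints(angles): joint-space move.
- ctrl.set_gripper(opening, grip_force=None): finger opening in m; grip_force is the grip in N (None keeps the last); returns when the fingers have stopped.
- ctrl.hold(seconds).
- inverse_kinematics(position, orientation): joint angles nearest the present ones, or None.
- ctrl.sense(): the state.
- read_camera(name): name is "scene" or "top" or "wrist"; returns the picture (420x560x3 uint8, red, green, blue); there is no depth.
- camera_model(name): a dict with "fovy" (degrees; the focal length in pixels is half the picture's height over the tangent of half this angle, whatever the lens; pixels are square), "cx", "cy" (the principal point, pixels), "rvec" (rotation vector, rad) and "tvec" (3), from world to camera coordinates, as OpenCV has them. Camera axes: x right, y down, z forward; pixel columns grow to the right and rows downward; lengths in m; the calibration is good to about 2 mm. A picture is of the moment at which its call begins: read the wrist's pose just before it. camera_model takes no time and is no camera call; for the wrist camera it gives the pose at the moment of the call.
A pose or a line that the arm cannot do raises ctrl.PlanningError and nothing moves.
- ticket.finish_job(): hands the job in; it is judged then, once.
The state is a dict: "time_s": time; "joints": joint angles; "qd": joint speeds; "tau": joint torques, N m; "tool_pos": TCP position; "orientation": TCP orientation; "wrist_force": force on the tool from outside, world axes, zero at the start; "wrist_torque": the same for the moment, N m; "opening": finger opening in m; "grip_force": force on a finger pad.
Only numpy, scipy, OpenCV 4.12 (cv2) and the standard library are available. Lean on these libraries where they do the work, as an engineer would, in place of code of your own. Each camera call takes 0.05 s, during which the arm holds its last target. There are 200 camera calls.

## Task

Get at the spray gun: first slide the paint tin that stands in front of the grey case along the bench, without lifting or tipping it, until it stands wholly on the paper sheet. Then lift the case's lid all the way open until it leans back on its stop. Leave the other things on the bench where they are.

Things in the scene. Friction and masses are not known exactly. Their poses are not given: they have to be found in the camera images.
- tin: Closed round metal paint tin with a white side, 110 mm diameter, 75 mm tall, about 0.7 kg, too wide to grip; stands on the table in front of the case (robot's side). Origin: centre of its underside.
- sheet: Square white paper sheet, 200 x 200 mm, flat and fixed on the table, to the left or right of the tin. Origin: its centre; x and y axes along its edges.
- case: Grey plastic spray-gun case fixed to the table: 140 mm deep (its x), 220 mm wide (its y), 75 mm tall without the lid. Origin: centre of its underside; its front (-x) faces the robot.
- lid (a joint): Angle of the case's flat lid (8 mm thick, same size as the case): 0 shut, 1.75 rad open, leaning back on its stop. The hinge is stiff: the lid stays where it is left. It starts shut or a little ajar.
- lid_handle (a point): Grip point at the middle of the steel bar handle on the lid: a round bar 11 mm thick, 100 mm long, parallel to the hinge, its axis 35 mm above the lid's top face, held by a post 42 mm either side of the middle. Lid shut: 118 mm above the table; it lies 110 mm from the hinge line and 30 mm behind the lid's front edge. Axes: x from handle to hinge along the lid, z out of the lid's outer face.
- lid_hinge (a point): Point at the middle of the lid's hinge line, on the far (+x) top edge of the case; the hinge runs along the case's y.
- scale: Paint weighing scale, fixed, on the other side of the tin than the sheet: 170 x 160 mm, round steel platform, 42 mm high, with a display on its far side (whole 220 mm long in x). Origin: under the platform's centre.
- bottle: Loose white plastic bottle, 66 mm diameter, 150 mm tall with its green cap, a bystander. Origin: centre of its underside.
- can: Loose plain metal can, 76 mm diameter, 120 mm tall, a bystander. Origin: centre of its underside.
- cup: Loose clear mixing cup, 80 mm across the rim, 90 mm tall, a bystander. Origin: centre of its underside.
- tape: Loose roll of tape lying flat, 100 mm diameter, 25 mm high, a bystander. Origin: centre of its underside.
- brush: Loose paint brush with wooden handle, 180 mm long, lying at the right side, a bystander. Origin: middle of its length, on the table; handle towards -x.
- jar: Loose amber jar with screw cap, 80 mm diameter, 80 mm tall, a bystander. Origin: centre of its underside.

How it is judged:
By the outcome, as a careful person would: the job done as asked, in the order asked, and still so for the second after the job is handed in, with the robot touching nothing.
It also fails if it takes over 64 s, if anything falls off the work surface, if the arm or the gripper's body presses on something with over 40 N, if the wrist force passes 120 N, or if a joint passes its speed limit or range.

## Working session

There is one attempt and no reset: what is moved stays moved. The work goes in short steps, each a Python script; the robot and the scene stay as the last script left them, time stands still between calls to the robot, and variables do not carry over. Pictures are saved under pics/ and viewed, at most 10 in all, crops included, and the job is handed in when it is done.

```bash
mkdir -p pics; cat > h.py <<'E'
import numpy as np, cv2
from plant import ctrl, inverse_kinematics, read_camera, camera_model, ticket
from scipy.spatial.transform import Rotation as R
def K(m):
    f=210/np.tan(np.radians(m["fovy"])/2); return np.array([[f,0,m["cx"]],[0,f,m["cy"]],[0,0,1.]])
def snap(name,fn):
    im=read_camera(name); cv2.imwrite("pics/"+fn,im[:,:,::-1]); return im
def pt(m,u,v,z):
    r=cv2.Rodrigues(np.array(m["rvec"],float))[0]; t=np.array(m["tvec"],float)
    c=-r.T@t; d=r.T@np.linalg.inv(K(m))@[u,v,1.]
    return (c+d*(z-c[2])/d[2]).round(4)
def px(m,P):
    return cv2.projectPoints(np.array(P,float).reshape(-1,3),np.array(m["rvec"],float),np.array(m["tvec"],float),K(m),None)[0].reshape(-1,2).round(1)
E
python3 - <<'E'
from h import *
for n in("top","scene"):
    im=snap(n,n+"0.png"); m=camera_model(n); print(n,m)
    cv2.imwrite(f"pics/{n}0b.png",cv2.resize(im[:,:,::-1],(800,600),interpolation=cv2.INTER_CUBIC))
print(ctrl.sense(),ctrl.pinch_z)
E
```

```text
top {'fovy': 51.541446117034596, 'cx': 282.46597201194925, 'cy': 212.15581621956102, 'rvec': array([ 2.21413107, -2.15665865,  0.09788016]), 'tvec': array([-0.01341562,  0.5670932 ,  1.33796175])}
scene {'fovy': 49.162280619018375, 'cx': 283.75292695441624, 'cy': 209.68803888750062, 'rvec': array([ 1.94084581,  1.00787854, -0.54410602]), 'tvec': array([-0.31454912, -0.16671274,  1.76341621])}
{'time_s': 0.1, 'joints': array([-1.33299555e+00,  4.23759010e-01,  1.63057625e+00, -2.64014703e-06,
        1.08860870e+00, -1.89986486e-02]), 'qd': array([-0.00043174,  0.0003647 , -0.0012732 ,  0.00184817, -0.00054717,
        0.00101611]), 'tau': array([ 4.50469261e-04, -5.45612955e+01, -2.74324769e+01,  6.44074380e-02,
        1.87794724e-02, -1.63532923e-05]), 'tool_pos': array([ 0.15864394, -0.60399339,  0.1973975 ]), 'orientation': array([-3.11439913e+00, -4.02102060e-01,  2.35305445e-04]), 'wrist_force': array([-0.49151657,  1.01277679,  0.64736185]), 'wrist_torque': array([-0.00552927,  0.00720906, -0.02286245]), 'grip_force': 0.0, 'opening': 0.08822695415229251} -0.0187
```

View pics/top0b.png

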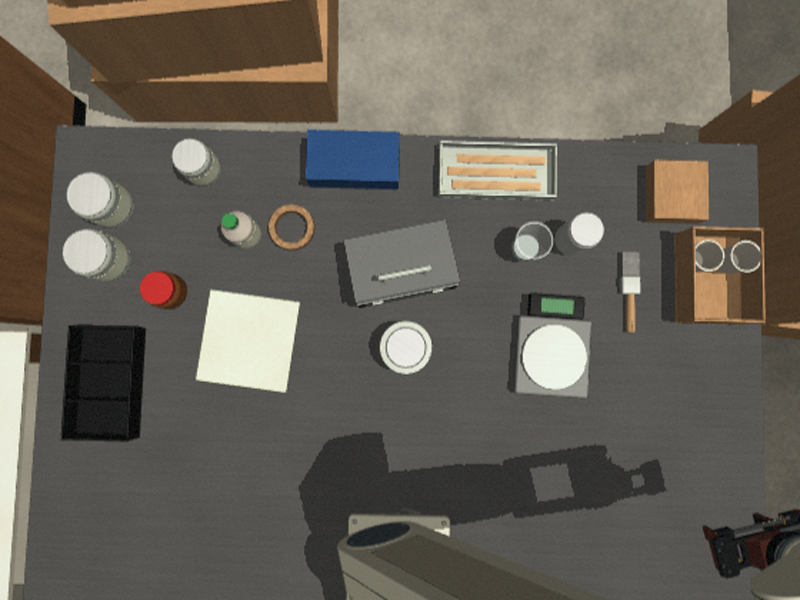

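View pics/scene0b.png

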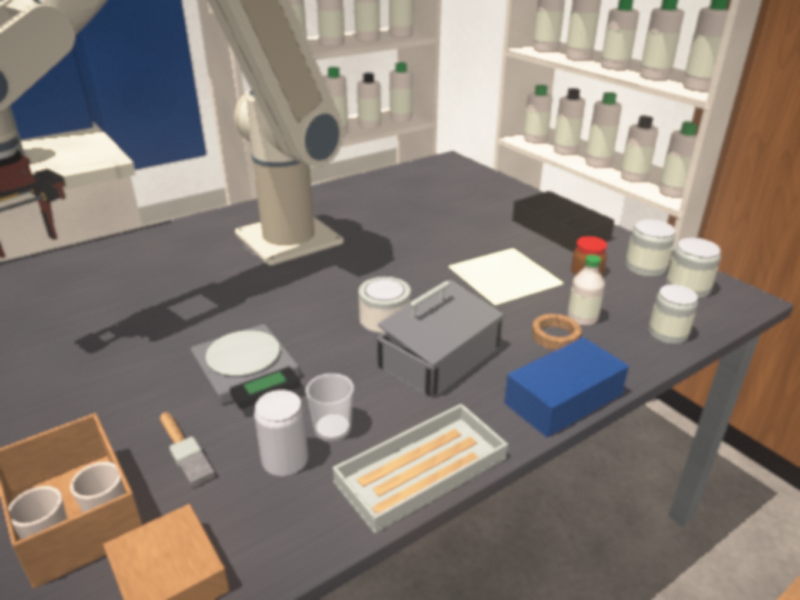

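The top view (800x600) shows the tin at about (405,347), the sheet corners at (210,291), (299,302), (287,392) and (196,381), and the handle from (375,278) to (431,268). The scale is to the right of the tin. The scene view shows the handle from about (417,312) to (449,288). I'll enlarge the case area in both views.

```bash
python3 - <<'E'
from h import *
a=cv2.imread("pics/top0.png")[140:280,225:335]; b=cv2.imread("pics/scene0.png")[180:285,240:365]
A=cv2.resize(a,None,fx=4,fy=4,interpolation=cv2.INTER_CUBIC); B=cv2.resize(b,None,fx=2.8,fy=2.8,interpolation=cv2.INTER_CUBIC)
c=np.zeros((600,800,3),np.uint8); c[:560,:440]=A; c[:294,450:800]=B; cv2.imwrite("pics/crop.png",c)
m=camera_model("top"); s=.7
for u,v in [(210,291),(299,302),(287,392),(196,381)]: print("sheet",pt(m,u*s,v*s,0))
print("tin",pt(m,405.5*s,347*s,.075))
for u in [(375,278),(431,268)]: print("handle",pt(m,u[0]*s,u[1]*s,.118))
for u,v in [(345,240),(447,221),(459,284),(357,304)]: print("lid",pt(m,u*s,v*s,.083))
E
```

```text
sheet [0.5845 0.4318 0.    ]
sheet [0.5653 0.2336 0.    ]
sheet [0.3663 0.2521 0.    ]
sheet [0.3853 0.4524 0.    ]
tin [ 0.471  -0.0046  0.075 ]
handle [0.6094 0.0619 0.118 ]
handle [ 0.6331 -0.052   0.118 ]
lid [0.6924 0.1288 0.083 ]
lid [ 0.7391 -0.0854  0.083 ]
lid [ 0.6057 -0.1133  0.083 ]
lid [0.5579 0.0992 0.083 ]
```

View pics/crop.png

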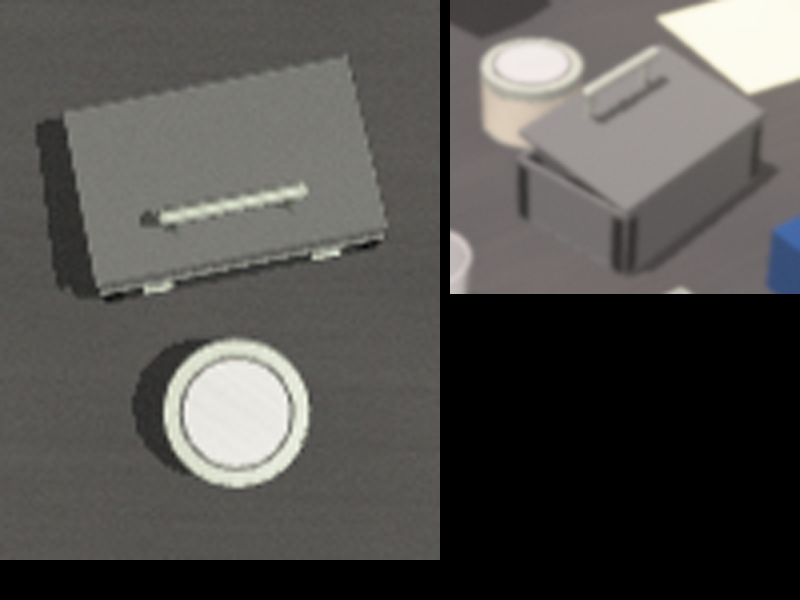

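```bash
cat > fit.py <<'E'
from h import *
from scipy.optimize import least_squares
def lidpt(p,a,y,h):  # a: distance from hinge toward front, y, h above lid underside
    X,Y,yaw,th=p
    lx=.07-(a*np.cos(th)+h*np.sin(th)*-1*-1*-1) if 0 else .07-a*np.cos(th)+h*np.sin(th)
    lz=.075+a*np.sin(th)+h*np.cos(th)
    c,s=np.cos(yaw),np.sin(yaw)
    return [X+c*lx-s*y,Y+s*lx+c*y,lz]
E
python3 - <<'E'
from fit import *
mt,ms=camera_model("top"),camera_model("scene")
L=[(0,.11,.008),(0,-.11,.008),(.14,-.11,.008),(.14,.11,.008),(.11,.05,.043),(.11,-.05,.043)]
T=np.array([(65,113),(347,56),(385,225),(100,288),(162,218),(306,190)])/4+[224.6,139.6]
S=(np.array([(763,113),(627,210),(520,130),(665,47),(660,50),(588,95)])-[450,0])/2.8+[239.7,179.7]
def res(p):
    P=[lidpt(p,*l) for l in L]
    return np.r_[px(mt,P)-T,px(ms,P)-S].ravel()
import h
o=least_squares(res,[.65,0,-.2,.15],diff_step=1e-2,loss="soft_l1")
from scipy.optimize import minimize
o=minimize(lambda p:(np.sqrt(1+res(p)**2)-1).sum(),o.x,method="Nelder-Mead",options=dict(xatol=1e-5,fatol=1e-4,maxiter=2000))
print(o.x,res(o.x).reshape(-1,2).round(1).tolist())
print("handle",lidpt(o.x,.11,0,.043),"hinge",lidpt(o.x,0,0,0))
print("tin",pt(mt,224.6+236/4,139.6+412/4,.075))
# scene check of tin top ellipse centre
print("tinS",pt(ms,239.7+(532-450)/2.8,179.7+67/2.8,.075))
E
```

```text
[0.64915284 0.0099799  0.22332755 0.19109009] [[-0.8, -0.5], [0.2, -0.3], [0.8, 0.8], [-1.4, -0.4], [0.5, -0.1], [-1.3, 0.2], [1.2, -0.2], [0.4, 0.5], [-0.5, -0.2], [-1.1, -1.3], [-2.1, 1.2], [0.2, -0.6]]
handle [np.float64(0.6200628593156338), np.float64(0.003373099114946954), np.float64(0.13810952252428763)] hinge [np.float64(0.7174144466883594), np.float64(0.025483200941193745), np.float64(0.075)]
tin [ 0.4719 -0.0038  0.075 ]
tinS [ 0.4751 -0.0071  0.075 ]
```

Fit result: the case is yawed 0.22 rad with the lid ajar by 0.19 rad. The tin is at (0.473, -0.004), and the sheet centre is (0.4755, 0.3425). I'll push the tin with the open fingers as a cradle, keeping the gripper body above the lid edge.

```bash
python3 - <<'E'
from h import *
best=None
for s in(1,-1):
    o=R.from_matrix(np.array([[0,s,0],[s,0,0],[0,0,-1]]).T).as_rotvec()
    q=[inverse_kinematics([.473,-.09,.042],o),inverse_kinematics([.465,.3,.042],o)]
    print([None if a is None else np.round(a,2) for a in q])
    if all(a is not None for a in q):
        k=max(abs(a[5]) for a in q)
        if best is None or k<best[0]: best=(k,o)
o=best[1]
ctrl.move_pose([.45,-.095,.25],o)
ctrl.move_l([.473,-.095,.042],o,velocity=.15)
ctrl.move_l([.473,-.05,.042],velocity=.06)
print(ctrl.sense()["wrist_force"])
ctrl.move_l([.467,.295,.042],velocity=.08)
s=ctrl.sense();print(s["tool_pos"],s["wrist_force"],s["time_s"])
ctrl.move_l([.465,.24,.042],velocity=.1)
ctrl.move_l([.45,.2,.25],velocity=.2)
im=snap("top","top1.png"); c=im[130:330,100:350,::-1]
cv2.imwrite("pics/top1c.png",cv2.resize(c,None,fx=3,fy=3,interpolation=cv2.INTER_CUBIC))
print(ctrl.sense()["time_s"])
E
```

```text
[array([-0.21,  0.47,  2.03, -0.  ,  0.63, -0.21]), array([ 0.55,  0.55,  1.88, -0.  ,  0.72,  0.55])]
[None, None]
[0.24728131 0.37174917 0.3471957 ]
[0.46699874 0.29491528 0.04199115] [-0.67559748 -2.82562777 -0.5609792 ] 9.125
11.0833
```

View pics/top1c.png

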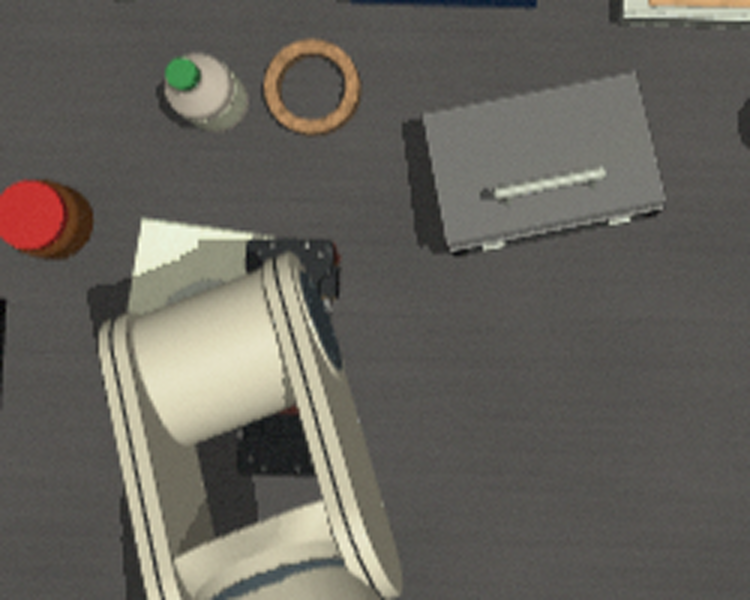

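The arm hides the tin here, and the case is unchanged. I'll move to the pre-grasp above the handle, check reachability along the arc, and look again.

```bash
cat >> fit.py <<'E'
P0=np.array([0.64915,0.00998,0.2233,0.191])
def ori(tilt):
    s,c=np.sin(tilt),np.cos(tilt); z=np.array([-s,0,-c]); y=np.array([c,0,-s])
    return R.from_rotvec([0,0,P0[2]])*R.from_matrix(np.array([np.cross(y,z),y,z]).T)
def tcp(th,tilt,back=0.):  # TCP so that the grasp point is on the bar, drawn back along the tool
    p=P0.copy(); p[3]=th
    return np.array(lidpt(p,.11,0,.043))+ori(tilt).apply([0,0,-ctrl.pinch_z-back]), ori(tilt).as_rotvec()
T=.185
E
python3 - <<'E'
from fit import *
for th in (.191,.6,1.,1.4,1.75):
    q=inverse_kinematics(*tcp(th,T)); print(th,tcp(th,T)[0].round(3),None if q is None else q.round(2))
ctrl.move_pose(*tcp(.191,T,.12))
m=camera_model("wrist"); im=snap("wrist","w1.png"); P=[lidpt(P0,.11,y,.043) for y in(.05,-.05)]; print(px(m,P))
im2=snap("top","top2.png"); c=im2[190:290,120:240,::-1]
out=np.zeros((420,800,3),np.uint8); out[:300,:360]=cv2.resize(c,None,fx=3,fy=3,interpolation=cv2.INTER_CUBIC); out[:315,370:790]=cv2.resize(im[:,:,::-1],(420,315))
cv2.imwrite("pics/v2.png",out); print(ctrl.sense()["time_s"])
E
```

```text
0.191 [0.617 0.003 0.12 ] [ 0.01  0.59  1.56 -0.04  1.17 -0.2 ]
0.6 [0.649 0.01  0.154] [ 0.02  0.6   1.46 -0.04  1.27 -0.19]
1.0 [0.691 0.02  0.172] [ 0.03  0.64  1.33 -0.04  1.35 -0.18]
1.4 [0.737 0.03  0.172] [ 0.04  0.71  1.2  -0.03  1.41 -0.17]
1.75 [0.774 0.038 0.157] [ 0.05  0.79  1.1  -0.03  1.44 -0.17]
[[276.9 148.5]
 [276.7 248.3]]
12.25
```

View pics/v2.png

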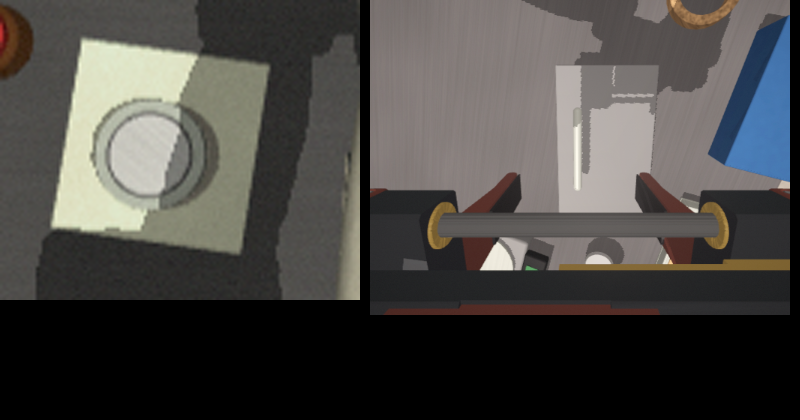

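The tin stands wholly on the sheet, with its centre near crop pixel (152,153) and a clear margin all round. In the wrist view the handle matches the prediction: column 276, rows 147–253. I'll grasp it now.

```bash
python3 - <<'E'
from fit import *
ctrl.set_gripper(.05)
p,o=tcp(.191,T,.0); print(ctrl.move_l(p,o,velocity=.08,contact_N=8))
ctrl.set_gripper(0,grip_force=40)
s=ctrl.sense(); print(s["opening"],s["grip_force"],s["wrist_force"],s["tool_pos"]-p)
for th in np.linspace(.191,.6,7)[1:]:
    ctrl.move_l(*tcp(th,T),velocity=.06); s=ctrl.sense(); print(round(th,2),s["wrist_force"].round(1),s["wrist_torque"].round(2),s["opening"])
    if np.linalg.norm(s["wrist_force"])>50: break
print(s["time_s"])
E
```

```text
False
0.00020852885167979535 0.0 [0.37066595 0.51641602 0.61599268] [ 5.10554380e-06 -1.24368571e-05 -2.42202889e-05]
0.26 [ 0.3 -0.9 -0.9] [-0.02 -0.24  0.02] 0.000564909424138454
0.33 [0.3 0.6 0.7] [-0.03 -0.17  0.  ] 0.0003468173568782144
0.4 [ 0.4  0.7 -0.1] [-0.05 -0.21  0.02] 0.0002907782523021615
0.46 [-0.7 -0.4 -0.9] [ 0.   -0.23 -0.03] 0.000739124247764155
0.53 [-0.5 -0.2  0.2] [-0.03 -0.19  0.04] 0.0003901492693400001
0.6 [-0.4  0.3  0.5] [ 0.03 -0.19  0.07] 0.00034167115295078993
17.2167
```

The gripper closed on nothing, so I'll look again.

```bash
python3 - <<'E'
from fit import *
ctrl.move_l(*tcp(.191,T,.12),velocity=.2)
ctrl.set_gripper(.05)
m=camera_model("wrist"); im=snap("wrist","w2.png"); sc=snap("scene","s2.png")
np.save("mw.npy",np.r_[np.ravel(m["rvec"]),np.ravel(m["tvec"])])
out=np.zeros((600,800,3),np.uint8)
out[:540,:390]=cv2.resize(im[70:340,205:400,::-1],None,fx=2,fy=2,interpolation=cv2.INTER_CUBIC)
out[:420,400:800]=cv2.resize(sc[180:285,255:355,::-1],None,fx=4,fy=4,interpolation=cv2.INTER_CUBIC)
cv2.imwrite("pics/v3.png",out)
for th in(0,.1,.191,.3):
    p=P0.copy();p[3]=th; P=[lidpt(p,*l) for l in [(.11,.05,.043),(.11,-.05,.043),(.14,.11,.008),(.14,-.11,.008),(0,.11,.008),(0,-.11,.008)]]
    print(th,((px(m,P)-[205,70])*2).round().tolist(),((px(camera_model("scene"),P)-[255,180])*4+[400,0]).round().tolist())
E
```

```text
0 [[130.0, 152.0], [131.0, 339.0], [89.0, 36.0], [96.0, 406.0], [358.0, 30.0], [326.0, 427.0]] [[618.0, 94.0], [525.0, 151.0], [636.0, 89.0], [433.0, 214.0], [789.0, 158.0], [592.0, 300.0]]
0.1 [[135.0, 154.0], [136.0, 347.0], [85.0, 33.0], [93.0, 417.0], [360.0, 30.0], [327.0, 427.0]] [[624.0, 84.0], [531.0, 140.0], [638.0, 74.0], [434.0, 198.0], [790.0, 159.0], [592.0, 300.0]]
0.191 [[143.0, 155.0], [142.0, 354.0], [83.0, 29.0], [91.0, 427.0], [361.0, 30.0], [328.0, 427.0]] [[630.0, 75.0], [537.0, 132.0], [642.0, 61.0], [437.0, 184.0], [791.0, 160.0], [593.0, 301.0]]
0.3 [[155.0, 156.0], [153.0, 363.0], [83.0, 24.0], [92.0, 440.0], [363.0, 30.0], [330.0, 427.0]] [[639.0, 66.0], [546.0, 123.0], [647.0, 46.0], [442.0, 168.0], [792.0, 160.0], [594.0, 302.0]]
```

View pics/v3.png

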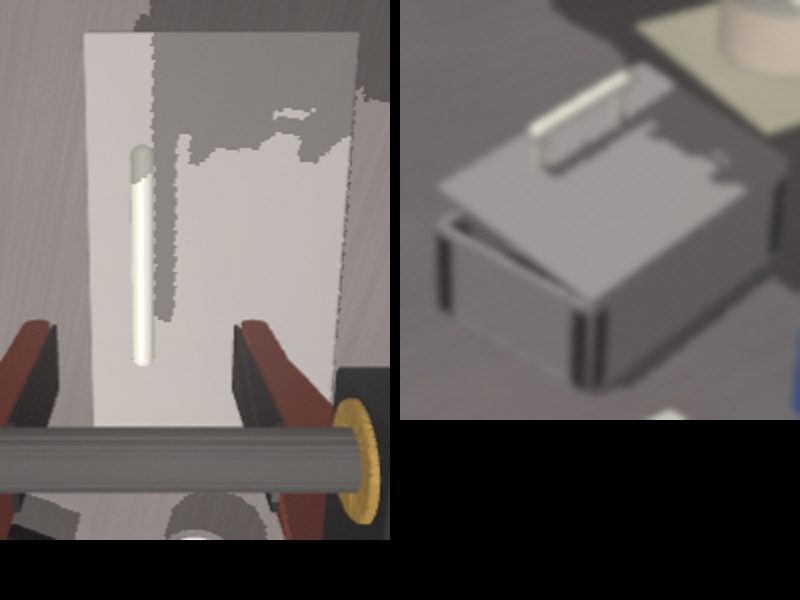

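The model matches both views: the predicted bar ends agree to within a few pixels and the lid hasn't moved. I'll descend again and look before closing.

```bash
python3 - <<'E'
from fit import *
p,o=tcp(.191,T,.0); print(ctrl.move_l(p,o,velocity=.1,contact_N=8))
m=camera_model("wrist"); im=snap("wrist","w3.png"); sc=snap("scene","s3.png")
ms=camera_model("scene")
P=[lidpt(P0,.11,.05,.043),lidpt(P0,.11,-.05,.043),p]
print(px(m,P),px(ms,P), ctrl.sense()["opening"],ctrl.sense()["tool_pos"]-p)
out=np.zeros((600,800,3),np.uint8)
out[:315,:420]=cv2.resize(im[:,:,::-1],(420,315))
out[:600,425:800]=cv2.resize(sc[130:280,250:344,::-1],(375,600),interpolation=cv2.INTER_CUBIC)
cv2.imwrite("pics/v4.png",out)
E
```

```text
False
[[274.9 159. ]
 [275.  317.4]
 [275.1 233.1]] [[312.6 198.8]
 [289.2 213. ]
 [300.1 210.9]] 0.049991168040834234 [5.62380595e-04 3.55491076e-05 6.79860882e-04]
```

View pics/v4.png

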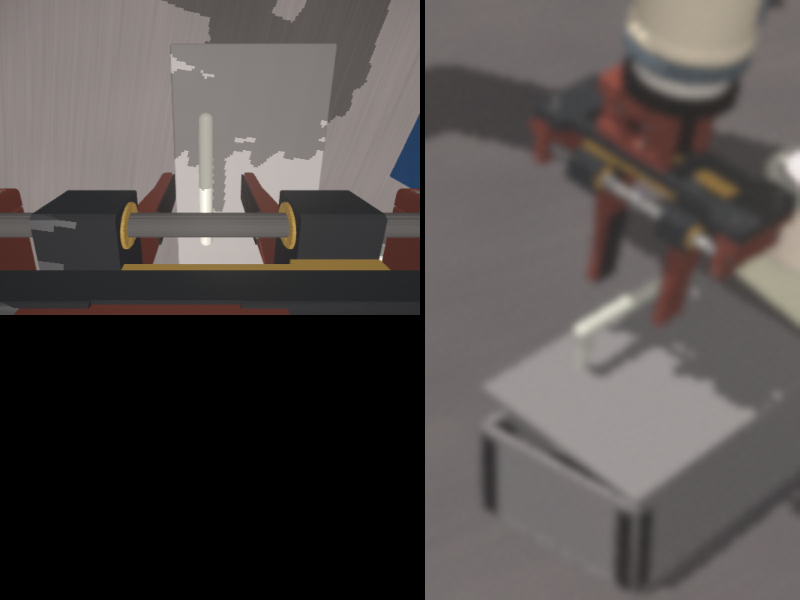

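The scene view shows the real fingertips sitting about 20 mm higher than the reported TCP, level with the bar at about (631,297) in the crop. I'll go about 20 mm deeper along the tool axis, stopping on contact, and then close.

```bash
python3 - <<'E'
from fit import *
B=-.021
p,o=tcp(.191,T,B); print(ctrl.move_l(p,o,velocity=.05,contact_N=5))
ctrl.set_gripper(0,grip_force=40)
s=ctrl.sense(); print(s["opening"],s["grip_force"],s["wrist_force"],s["tool_pos"]-p)
if s["opening"]>.006:
  for th in np.linspace(.191,.45,5)[1:]:
    ctrl.move_l(*tcp(th,T,B),velocity=.06); s=ctrl.sense(); print(round(th,2),s["wrist_force"].round(1),s["wrist_torque"].round(2),s["opening"])
    if np.linalg.norm(s["wrist_force"])>50: break
print(s["time_s"])
E
```

```text
False
0.010161926686899499 40.00143527984619 [-5.80032987 -0.51028215  4.15399483] [-1.44632308e-03 -3.10758770e-04  2.81990828e-05]
0.26 [-6.6 -1.4  3.2] [-0.43  1.17  0.02] 0.010172049569743762
0.32 [-6.4 -1.8  4.1] [-0.47  1.38  0.02] 0.01014279126448354
0.39 [-8.2 -2.6  5.8] [-0.44  1.57 -0.02] 0.009925459516920488
0.45 [-9.2 -2.1  7.8] [-0.49  1.81 -0.02] 0.00988088426443577
22.6167
```

The bar is gripped (10 mm opening, 40 N). I'll continue along the arc, tilting the tool gradually to keep the gripper body clear of the lid edge.

```bash
python3 - <<'E'
from fit import *
B=-.021
f=lambda th:T+.42*np.clip((th-.45)/1.0,0,1)
ths=np.linspace(.45,1.1,9)[1:]
print([inverse_kinematics(*tcp(t,f(t),B)) is not None for t in (.8,1.1,1.4,1.75)], inverse_kinematics(*tcp(1.75,f(1.75),B)))
for th in ths:
    p=tcp(th,f(th),B); ctrl.move_l(*p,velocity=.07); s=ctrl.sense(); print(round(th,2),s["wrist_force"].round(1),s["wrist_torque"].round(2),s["opening"].round(4))
    if np.linalg.norm(s["wrist_force"])>45: break
print(s["time_s"])
sc=snap("scene","s5.png"); cv2.imwrite("pics/v5.png",cv2.resize(sc[90:290,220:420,::-1],(600,600),interpolation=cv2.INTER_CUBIC))
E
```

```text
[True, True, True, True] [ 0.06828139  1.04321689  0.74014009 -0.09490341  1.95603112 -0.16358817]Traceback (most recent call last):
  File "<stdin>", line 7, in <module>
AttributeError: 'float' object has no attribute 'round'
```

```bash
python3 - <<'E'
from fit import *
B=-.021
f=lambda th:T+.42*np.clip((th-.45)/1.0,0,1)
ths=np.linspace(.45,1.1,9)[2:]
for th in ths:
    p=tcp(th,f(th),B); ctrl.move_l(*p,velocity=.07); s=ctrl.sense(); print(round(th,2),s["wrist_force"].round(1),s["wrist_torque"].round(2),round(s["opening"],4))
    if np.linalg.norm(s["wrist_force"])>45: break
print(s["time_s"])
sc=snap("scene","s5.png"); cv2.imwrite("pics/v5.png",cv2.resize(sc[90:290,220:420,::-1],(600,600),interpolation=cv2.INTER_CUBIC))
E
```

```text
0.61 [-10.1  -2.1  11. ] [-0.45  2.13 -0.04] 0.0097
0.69 [-9.2 -1.3 12.1] [-0.42  2.13 -0.04] 0.0099
0.78 [-9.  -0.2 14.1] [-0.42  2.09 -0.04] 0.0097
0.86 [-7.5 -1.5 13.5] [-0.37  2.1  -0.07] 0.0095
0.94 [-6.1 -0.7 14.6] [-0.31  2.01 -0.08] 0.0103
1.02 [-5.9 -0.1 13.6] [-0.26  1.83 -0.06] 0.0101
1.1 [-3.9  0.4 15. ] [-0.25  1.76 -0.11] 0.0102
24.8167
```

View pics/v5.png

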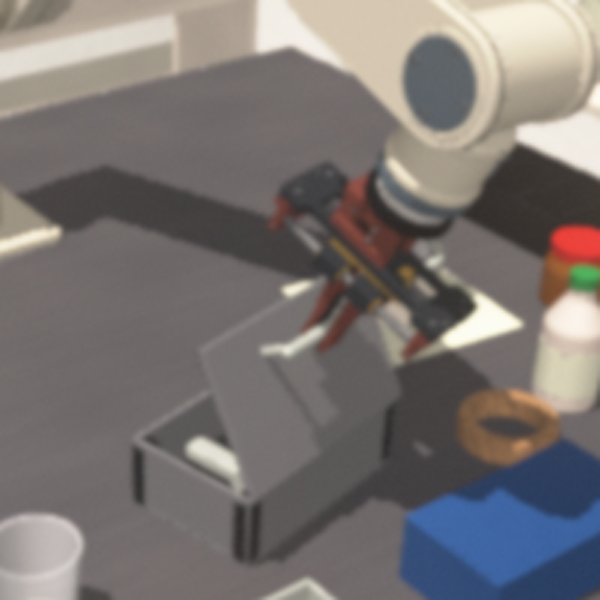

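The lid is following at roughly 65° open with the bar held. I'll continue until it reaches its stop.

```bash
python3 - <<'E'
from fit import *
B=-.021
f=lambda th:T+.42*np.clip((th-.45)/1.0,0,1)
for th in [1.2,1.3,1.4,1.5,1.6,1.66,1.7,1.73,1.76,1.79,1.82]:
    p=tcp(th,f(th),B); ctrl.move_l(*p,velocity=.07 if th<1.65 else .03); s=ctrl.sense(); print(round(th,2),s["wrist_force"].round(1),s["wrist_torque"].round(2),round(s["opening"],4))
    if np.linalg.norm(s["wrist_force"])>40: break
print(s["time_s"])
sc=snap("scene","s6.png"); cv2.imwrite("pics/v6.png",cv2.resize(sc[90:290,220:420,::-1],(600,600),interpolation=cv2.INTER_CUBIC))
E
```

```text
1.2 [-1.7  0.5 13.6] [-0.19  1.27  0.03] 0.0099
1.3 [ 0.2  0.4 12.4] [-0.27  0.9   0.1 ] 0.01
1.4 [ 1.4  0.1 12. ] [-0.36  0.71  0.12] 0.0099
1.5 [ 3.1 -0.6 10.1] [-0.33  0.42  0.22] 0.01
1.6 [ 3.7 -1.1  9. ] [-0.3   0.12  0.19] 0.0098
1.66 [ 2.2 -1.1  7.9] [-0.31  0.24  0.14] 0.0097
1.7 [ 2.1 -1.3  7.8] [-0.36  0.24  0.19] 0.01
1.73 [ 2.  -1.6  6.8] [-0.34  0.28  0.22] 0.01
1.76 [-7.3 -2.6 11.8] [-0.66  1.87  0.15] 0.01
1.79 [-21.8  -5.   20.4] [-1.09  4.64  0.02] 0.0099
1.82 [-35.9  -6.7  29.4] [-1.59  7.4  -0.02] 0.0099
28.15
```

View pics/v6.png

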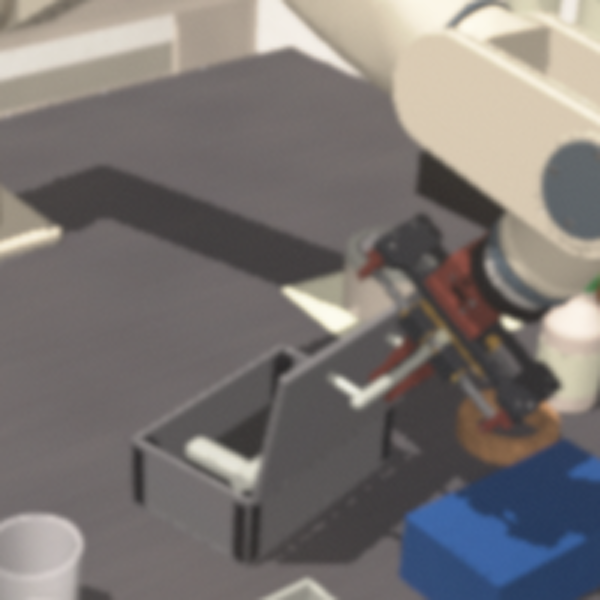

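The force rise past 1.75 shows the lid is on its stop. I'll ease off, release and retreat along the tool axis.

```bash
python3 - <<'E'
from fit import *
B=-.021; tl=T+.42
ctrl.move_l(*tcp(1.765,tl,B),velocity=.03); print(ctrl.sense()["wrist_force"])
ctrl.set_gripper(.024); print(ctrl.sense()["wrist_force"])
p,o=tcp(1.765,tl,.08); print(ctrl.move_l(p,o,velocity=.08,contact_N=10))
ctrl.move_l(p+[0,0,.15],o,velocity=.2)
s=ctrl.sense(); print(s["wrist_force"],s["tool_pos"],s["time_s"])
try:
    ctrl.move_joints([-.9,*s["joints"][1:]])
except ctrl.PlanningError as e: print(e)
t=snap("top","t7.png"); sc=snap("scene","s7.png")
out=np.zeros((600,800,3),np.uint8); out[:300,:400]=cv2.resize(t[:,:,::-1],(400,300)); out[:300,400:]=cv2.resize(sc[:,:,::-1],(400,300))
out[300:,:400]=cv2.resize(t[140:290,120:320,::-1],(400,300)); out[300:,400:]=cv2.resize(sc[140:290,220:420,::-1],(400,300))
cv2.imwrite("pics/v7.png",out); print(ctrl.sense()["time_s"])
E
```

```text
[-8.78461337 -3.16133496 13.6813579 ]
[ 0.20776339  0.57719707 -0.31295274]
FalseTraceback (most recent call last):
  File "<stdin>", line 6, in <module>
plant.PlanningError: the arm cannot follow that straight line within its joint ranges
```

```bash
python3 - <<'E'
from fit import *
s=ctrl.sense(); p=np.array(s["tool_pos"]); print(p)
for dz,tl in((.1,.3),(.06,.3),(.1,.1),(.04,.4)):
    try: ctrl.move_l(p+[0,0,dz],ori(tl).as_rotvec(),velocity=.12); print("ok",dz,tl); break
    except ctrl.PlanningError as e: print(e)
s=ctrl.sense(); print(s["wrist_force"],s["tool_pos"])
q=np.array(s["joints"]); q[0]=-.9; 
if s["tool_pos"][2]>.28: ctrl.move_joints(q)
t=snap("top","t7.png"); sc=snap("scene","s7.png")
out=np.zeros((600,800,3),np.uint8); out[:300,:400]=cv2.resize(t[:,:,::-1],(400,300)); out[:300,400:]=cv2.resize(sc[:,:,::-1],(400,300))
out[300:,:400]=cv2.resize(t[140:290,120:320,::-1],(400,300)); out[300:,400:]=cv2.resize(sc[140:290,220:420,::-1],(400,300))
cv2.imwrite("pics/v7.png",out); print(ctrl.sense()["time_s"])
E
```

```text
[0.81303873 0.04721497 0.22470352]
ok 0.1 0.3
[ 0.9925526  -0.50626659  0.0245858 ] [0.81266865 0.04722017 0.32299673]
34.2167
```

View pics/v7.png

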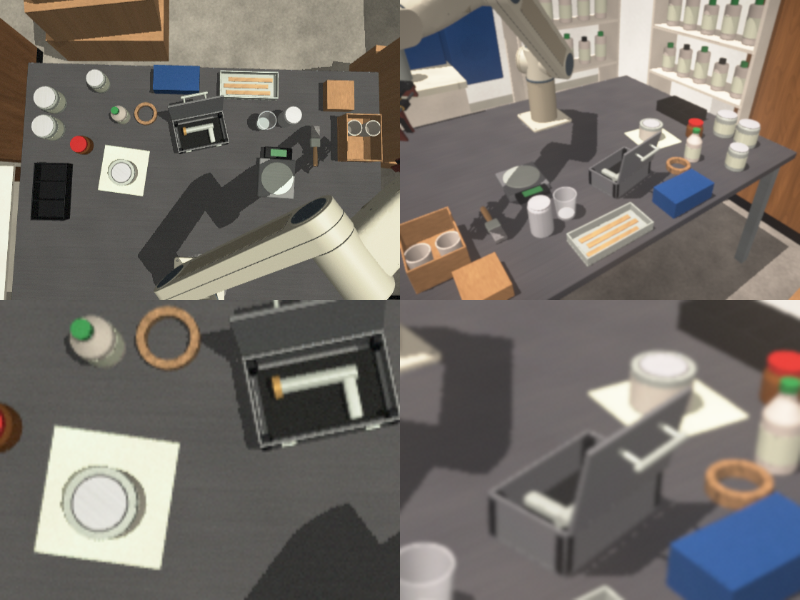

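The tin is wholly on the sheet, the lid leans back on its stop with the spray gun exposed, nothing else has moved, and the arm is clear.

```bash
python3 -c "
from h import *
print(pt(camera_model('top'),170,241,.075)); print(ticket.finish_job())"
```

```text
[0.4678 0.3351 0.075 ]
the job is handed in; nothing more can be done
None
```

The job is handed in: the tin stands wholly on the sheet, about 1 cm from its centre, and the lid is fully open on its stop, with the other things left where they were; the first grasp of the handle missed and the second held.

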